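# Unlock the edge creaser's control box and set its heat knob

## Robot

A 6-joint arm with a two-finger parallel gripper is mounted at the origin on the work surface. World frame = base frame: x ahead of the robot, y to its left, z up, the work surface at z = 0. Lengths are in m, angles in degrees, forces in N, time in s.
With the tool pointing down it reaches from about 0.325 to 0.85 m from the base axis. Payload 15.5 kg.
Tool frame: the origin (TCP) lies midway between the tips of the shut fingers; the grasp point (between the pads) lies 19 mm behind it; y points along the fingers, x is the direction in which the jaws open and shut, and the axes are right-handed (so a half turn about y gives the same grasp; the last joint's range is limited). The gripper opens to 91 mm and grips with 3 to 60 N. Pads are 32 mm wide; open, the fingers measure 118 mm over their backs; the gripper's body (76 mm by 178 mm) begins 60 mm behind the grasp point.
Start: joints at [-72.279, 28.281, 77.091, -0, 74.628, -5.472], TCP at [0.246, -0.574, 0.214] pointing down, gripper open.
Joint ranges: [-166.48, 166.48], [-47.26, 123.95], [12.59, 153.08], [-70.14, 250.14], [6.76, 159.57], [-176.63, 176.63]. Speed limits (degrees/s): [108.29, 108.29, 147.25, 172.46, 172.46, 172.46].

## Interface

Orientations are given as a 3x3 rotation matrix whose columns are the frame's x, y, z axes.
In Python, from bench import ctrl gives the robot as it stands. The module is installed in compiled form; this text tells all that it offers. Calls block until the motion is done:
- ctrl.goto(position, orientation): joint-space move of the TCP to a pose.
- ctrl.move_l(position, vel=0.15, ori=None, contact_N=None): straight line of the TCP; ori=None keeps the orientation; vel is the mean speed in m/s. With contact_N (N) it stops when the force on the tool has changed by that much, and returns True; else False.
- ctrl.movej(angles): joint-space move.
- ctrl.command_gripper(opening): opening from 0.0 (shut) to 1.0 (fully open); the grip force is fixed at half the most; returns when the fingers have stopped.
- ctrl.sleep(seconds).
- ctrl.ik(position, orientation): joint angles nearest the present ones, or None.
- ctrl.read_camera(name): name is "side" or "top"; returns the picture (420x560x3 uint8, blue, green, red); there is no depth.
- ctrl.camera_params(name): a dict with "fx", "fy", "cx", "cy" (pixels), "pose" (4x4, takes a point from camera to world coordinates). Camera axes: x right, y up, looking along -z (the intrinsics and any distortion apply to the point x, -y, -z); pixel columns grow to the right and rows downward; lengths in m; the calibration is good to about 2 mm. A picture is of the moment at which its call begins. camera_params takes no time and is no camera call.
A pose or a line that the arm cannot do raises ctrl.MotionError and nothing moves.
- ctrl.sign_off(): hands the job in, once; it reports no verdict.
Readings, each from a call of its own:
- ctrl.current_t(): time.
- ctrl.current_q(): joint angles.
- ctrl.current_dq(): joint speeds.
- ctrl.current_effort(): joint torques, N m.
- ctrl.current_tool_pos(): TCP position.
- ctrl.current_eef_rot(): TCP orientation.
- ctrl.current_contact_force(): force on the tool from outside, world axes, zero at the start.
- ctrl.current_wrist_torque(): the same for the moment, N m.
- ctrl.current_grip_width(): opening from 0.0 (shut) to 1.0 (fully open).
Only numpy, scipy, OpenCV 4.12 (cv2) and the standard library are available. Lean on these libraries where they do the work, as an engineer would, in place of code of your own. Each camera call takes 0.05 s, during which the arm holds its last target.

## Task

Take the orange-handled square key from its wooden stand, stand it in the brass square socket of the grey control box and let go so that it sits fully home by itself; then take hold of it again and turn it clockwise as far as it goes to unlock the panel, leaving it in the socket. Then turn only the small inner knob of the double dial clockwise until its white line points at the red mark, without dragging the black outer ring round. Leave everything else on the table where it is.

Things in the scene. Friction and masses are not known exactly. Their poses are not given: they have to be found in the camera images.
- key: Loose panel key, 50 to 100 g, standing shank down in the stand at the start. Origin at the centre of the shank's tip, z up along the shank to the handle. Steel shank 14 x 14 mm square, z = 0 to 45 mm, its lowest 8 mm tapering to 9 x 9 mm at the tip; orange bar handle 48 mm along x, 16 mm along y, from z = 44 to 70 mm, square to the shank. Grip the bar across its 16 mm (along y), from above.
- stand: Fixed dark wooden block 60 x 60 x 50 mm, origin at the centre of its underside, with a 16 mm square hole 30 mm deep in the middle of its top; the key stands in it with its tip 20 mm above the table, its bar handle along the block's x within 0.1 rad.
- ctrl: Fixed grey control box, 150 mm along x, 252 mm along y, flat top panel 80 mm above the table; origin at the centre of its underside, front to -x. On the panel: lock socket at y = +62 mm, double dial at y = -60 mm, both at x = 0.
- socket (a point): Centre of the mouth of the brass square socket (15.5 mm square, 24 mm deep, flat floor), 74 mm above the table: 6 mm below the panel, in a 44 mm round well. Its x and y axes lie along the sides of the square and turn with the lock. With the key fully home its tip is 24 mm below this point and 14 mm of its shank show above the panel. The key has about 0.1 rad of play in turning.
- lock (a joint): Angle of the brass lock rotor: 0 locked, grows clockwise seen from above, stop at 2.4 rad (unlocked); starts between 0 and 0.3. Friction about 0.04 N m, stays where left. It takes a big turn: if the wrist runs out of room, let go and take the key again with the hand turned.
- heat (a joint): Angle of the inner knob, grows clockwise seen from above, 0 to 3.6 rad; exactly 2.0 when its white line points at the red mark; starts between 0.5 and 1.2. Friction about 0.015 N m, stays where left.
- ring (a joint): Angle of the black outer ring, grows clockwise; 0 when its yellow line points at the red mark; starts between -0.6 and 0.6 and has to stay as found. Very free (0.008 N m): any finger that rubs it drags it.
- knob_axis (a point): Point on the common vertical axis of the double dial at the level of the outer ring's top face, 94 mm above the table; x and y axes as the box. Outer ring: black, 64 mm diameter, top at this point. Inner knob: round, 28 mm diameter, aluminium with a blue cap, rising 25 mm above this point; it may be gripped at any yaw. Fingertips must stay above this level.
- heat_line (a point): Outer end of the white line on top of the inner knob, 12 mm from its axis and 25 mm above the ring's top.
- ring_line (a point): Outer end of the yellow line on the outer ring, 30 mm from its axis.
- red_mark (a point): Middle of the red mark on the panel, 50 mm from the dial's axis towards the box's -x.
- glue_jar: Bystander: amber jar, red lid, 68 mm diameter, 85 mm tall, origin at its underside.
- dye_jar: Bystander: clear jar, blue lid, 74 mm diameter, 95 mm tall, origin at its underside.
- buckles: Bystander: white tray of brass buckles, 90 x 130 x 30 mm, origin at its underside.
- mallet: Bystander: hammer with a wooden handle, about 0.25 m long, lying near the robot on its left.
- pot: Bystander: grey plastic pot, 70 mm diameter, 80 mm tall, origin at its underside.

How it is judged (in metres and radians):
On the way, in this order (a step that is already met when the one before it is completed fails the run):
1. the key stands home in the socket, let go, the lock not yet turned far (z of key in the frame of socket below -0.019 m and horizontal distance between key and socket below 0.004 m and angle between key's own z axis and vertical below 0.15 rad and contact force between the fingers and key below 0.1 N and value of joint lock below 1 rad), for 0.2 s.
2. the key, seated, has been turned clockwise to the stop (z of key in the frame of socket below -0.019 m and horizontal distance between key and socket below 0.004 m and angle between key's own z axis and vertical below 0.15 rad and value of joint lock above 2.25 rad), for 0.1 s.
3. the inner knob's white line points at the red mark (value of joint heat between 1.85 and 2.15 rad), for 0.2 s.
At the end, for the whole second after the job is handed in: The key stands in the socket (tip at least 19 mm below its mouth, within 4 mm of its axis, tilted under 0.15 rad), at rest, with the lock past 2.25 rad; the inner knob reads 2.0 within 0.15 rad; the outer ring is as found, within 0.15 rad (all of step 2 and all of step 3 and distance of ring_line from where it was at the start of the episode below 0.0045 m and linear speed of key below 0.02 m/s); the robot touches nothing.
It fails at once if the outer ring is dragged more than 0.15 rad (4.5 mm at its yellow line) (distance of ring_line from where it was at the start of the episode above 0.0045 m).
It fails at once if the inner knob is turned more than about 0.3 rad before the lock is open (value of joint lock below 2.2 rad and distance of heat_line from where it was at the start of the episode above 0.0036 m).
It fails at once if a bystander is moved by more than 20 mm (distance of any of glue_jar, dye_jar, buckles, mallet, pot from where it was at the start of the episode above 0.02 m).
It also fails if it takes over 72 s, if anything falls off the work surface, if the arm or the gripper's body presses on something with over 40 N, if the wrist force passes 120 N, or if a joint passes its speed limit or range.

## Working session

There is one attempt and no reset: what is moved stays moved. The work goes in short steps, each a Python script; the robot and the scene stay as the last script left them, time stands still between calls to the robot, and variables do not carry over. Pictures are saved under pics/ and viewed, and the job is handed in when it is done.

```bash
mkdir -p pics; ls
python3 - <<'E'
from bench import ctrl
import cv2, numpy as np
np.set_printoptions(precision=4,suppress=True)
for n in("top","side"):
    im=ctrl.read_camera(n); cv2.imwrite(f"pics/{n}0.png",im)
    p=ctrl.camera_params(n); print(n,{k:(v if k!='pose' else np.array(v)) for k,v in p.items()})
print(ctrl.current_t(),ctrl.current_eef_rot(),ctrl.current_grip_width())
E
```

```text
pics
top {'fx': 411.09248520314947, 'fy': 411.09248520314947, 'cx': 286.0758741372276, 'cy': 214.50231998501678, 'pose': array([[-0.0064,  0.9855, -0.1698,  0.3369],
       [-0.9999, -0.0078, -0.0077, -0.0427],
       [-0.009 ,  0.1697,  0.9854,  1.34  ],
       [ 0.    ,  0.    ,  0.    ,  1.    ]])}
side {'fx': 408.77871372753555, 'fy': 408.77871372753555, 'cx': 280.9837291927195, 'cy': 210.29373452521645, 'pose': array([[ 0.9096,  0.2439, -0.3363,  0.128 ],
       [-0.4148,  0.4896, -0.767 , -0.9841],
       [-0.0224,  0.8371,  0.5465,  0.7589],
       [ 0.    ,  0.    ,  0.    ,  1.    ]])}
0.1 [[ 0.3938 -0.0004  0.9192]
 [-0.9192  0.001   0.3938]
 [-0.0011 -1.      0.0001]] 1.000029478336106
```

View pics/top0.png

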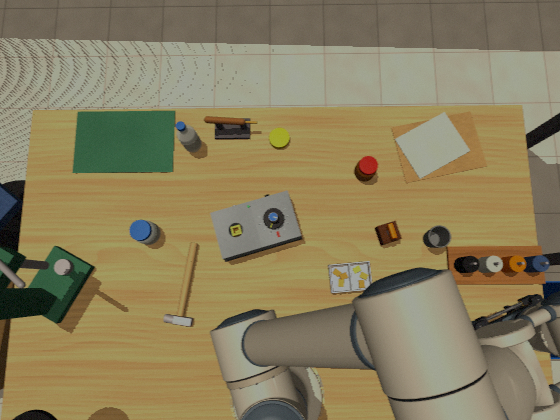

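View pics/side0.png

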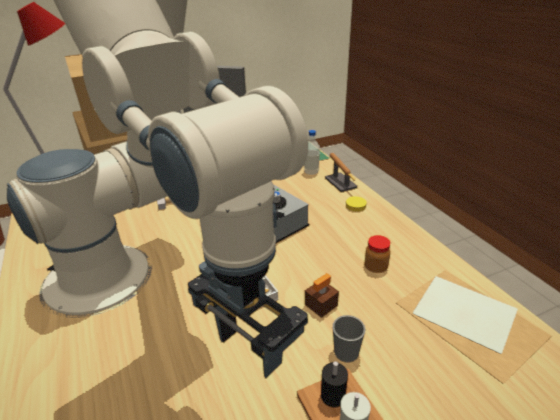

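```bash
cat > h.py <<'E'
import numpy as np, cv2
from bench import ctrl
np.set_printoptions(precision=4,suppress=True)
P={n:ctrl.camera_params(n) for n in("top","side")}
def ray(n,u,v):
    p=P[n];T=np.array(p["pose"])
    d=np.array([(u-p["cx"])/p["fx"],-(v-p["cy"])/p["fy"],-1.0])
    return T[:3,3],T[:3,:3]@d
def plane(n,u,v,z):
    o,d=ray(n,u,v); return o+d*(z-o[2])/d[2]
def proj(n,X):
    p=P[n];T=np.array(p["pose"]); c=T[:3,:3].T@(np.asarray(X)-T[:3,3])
    return np.array([p["cx"]+p["fx"]*c[0]/-c[2],p["cy"]-p["fy"]*c[1]/-c[2]])
def tri(a,b):
    o1,d1=ray(*a);o2,d2=ray(*b)
    s=np.linalg.lstsq(np.c_[d1,-d2],o2-o1,rcond=None)[0]
    x,y=o1+s[0]*d1,o2+s[1]*d2
    return (x+y)/2,np.linalg.norm(x-y)
def ori(yaw): # jaw x axis at yaw (rad) in world, y down
    x=np.array([np.cos(yaw),np.sin(yaw),0]);y=np.array([0,0,-1.]);return np.c_[x,y,np.cross(x,y)]
E
python3 - <<'E'
import cv2
a=cv2.imread("pics/top0.png");b=cv2.imread("pics/side0.png")
def c(i,x0,y0,w,h,s): return cv2.resize(i[y0:y0+h,x0:x0+w],None,fx=s,fy=s,interpolation=cv2.INTER_CUBIC)
cv2.imwrite("pics/t1.png",c(a,205,180,110,85,7))
cv2.imwrite("pics/t2.png",c(a,365,212,50,40,12))
cv2.imwrite("pics/s1.png",c(b,255,165,100,160,3.7))
E
```

```text
(no output)
```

View pics/t1.png

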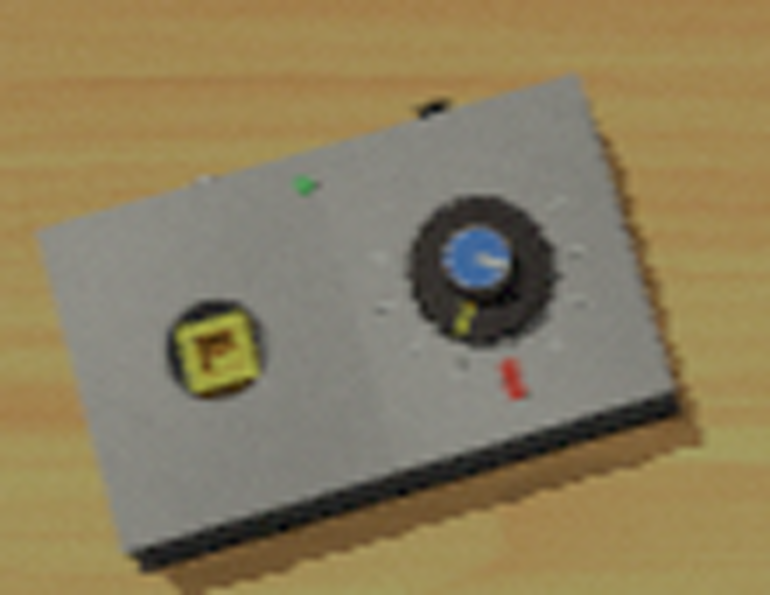

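View pics/t2.png

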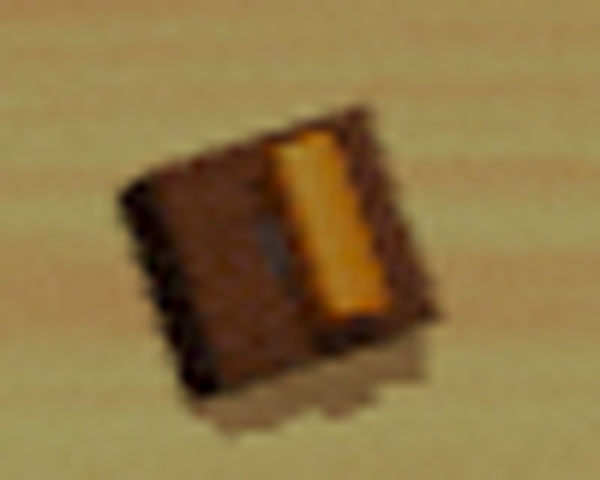

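View pics/s1.png

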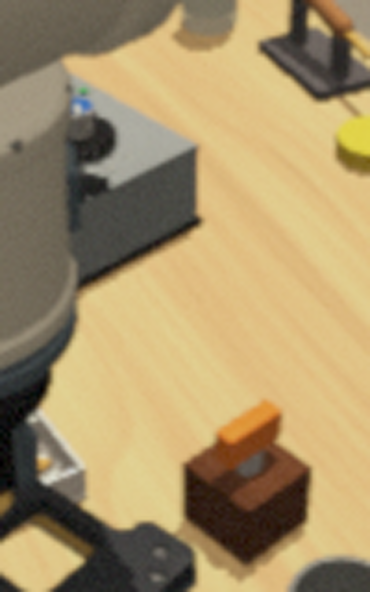

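```bash
cat > meas.py <<'E'
from h import *
a=cv2.imread("pics/top0.png");b=cv2.imread("pics/side0.png")
def up(i,x0,y0,w,h,s=8):
    return cv2.resize(i[y0:y0+h,x0:x0+w],None,fx=s,fy=s,interpolation=cv2.INTER_CUBIC)
def px(c,x0,y0,s=8): return (np.asarray(c,float)+.5)/s-.5+np.array([x0,y0])
def big(m):
    cs=cv2.findContours(m,cv2.RETR_EXTERNAL,cv2.CHAIN_APPROX_NONE)[0]
    return max(cs,key=cv2.contourArea)
def quad(name,m,x0,y0,z,cam="top"):
    c=px(big(m)[:,0],x0,y0); w=np.array([plane(cam,u,v,z)[:2] for u,v in c],np.float32)
    r=cv2.minAreaRect(w); bp=cv2.boxPoints(r); M=cv2.moments(w.reshape(-1,1,2)); 
    e1=bp[1]-bp[0];e2=bp[2]-bp[1]
    L=e1 if np.linalg.norm(e1)>np.linalg.norm(e2) else e2
    print(name,"centre",np.array(r[0]),"size",np.array(r[1]),"centroid",M['m10']/M['m00'],M['m01']/M['m00'],"long-edge ang",np.degrees(np.arctan2(L[1],L[0]))%180, "px",c.mean(0))
    return r
# panel
x0,y0=205,180; I=up(a,x0,y0,110,90); H=cv2.cvtColor(I,cv2.COLOR_BGR2HSV)
m=((H[...,1]<60)&(H[...,2]>85)).astype(np.uint8)*255
m=cv2.morphologyEx(m,cv2.MORPH_OPEN,np.ones((17,17)))
cv2.imwrite("pics/mp.png",m); quad("panel",m,x0,y0,.08)
m=((H[...,0]>20)&(H[...,0]<35)&(H[...,1]>130)).astype(np.uint8)*255
m[:, :130]=0;m[:,420:]=0;m[:320]=0;m[480:]=0; 
m[:, 320:]=0
cv2.imwrite("pics/mb.png",m); quad("brass",m,x0,y0,.074)
m=((H[...,0]>95)&(H[...,0]<125)&(H[...,1]>100)).astype(np.uint8)*255; quad("blue",m,x0,y0,.119)
m=(((H[...,0]<8)|(H[...,0]>172))&(H[...,1]>140)).astype(np.uint8)*255; m[:,:400]=0; quad("red",m,x0,y0,.08)
m=((H[...,2]<85)).astype(np.uint8)*255; m[:, :440]=0;m[:210]=0;m[400:]=0;m[:,650:]=0;cv2.imwrite("pics/mr.png",m); quad("ring",m,x0,y0,.094)
m=((H[...,2]<75)).astype(np.uint8)*255; m[:330]=0;m[470:]=0;m[:,320:]=0;m[:,:170]=0;quad("well",m,x0,y0,.08)
x0,y0=365,212; I=up(a,x0,y0,50,40); H=cv2.cvtColor(I,cv2.COLOR_BGR2HSV)
m=((H[...,0]<24)&(H[...,1]>190)&(H[...,2]>150)).astype(np.uint8)*255; cv2.imwrite("pics/mk.png",m); quad("key",m,x0,y0,.09)
m=((H[...,2]<105)&(H[...,2]>40)).astype(np.uint8)*255; m|=((H[...,0]<24)&(H[...,1]>190)&(H[...,2]>130)).astype(np.uint8)*255
m=cv2.morphologyEx(m,cv2.MORPH_CLOSE,np.ones((25,25)));cv2.imwrite("pics/ms.png",m);quad("stand",m,x0,y0,.05)
x0,y0=300,270; I=up(b,x0,y0,50,50); H=cv2.cvtColor(I,cv2.COLOR_BGR2HSV)
m=((H[...,0]<24)&(H[...,1]>190)&(H[...,2]>150)).astype(np.uint8)*255
c=px(big(m)[:,0],x0,y0);print("side key bbox",c.min(0),c.max(0))
E
python3 meas.py
python3 - <<'E'
import cv2,numpy as np
r=lambda f:cv2.resize(cv2.imread(f"pics/{f}.png"),(380,290))
cv2.imwrite("pics/mm.png",np.vstack([np.hstack([r("mp"),r("mb")]),np.hstack([r("mr"),r("ms")])]))
E
```

```text
panel centre [0.5264 0.0639] size [0.1525 0.2529] centroid 0.5254811687533663 0.06363412187846908 long-edge ang 105.994514 px [254.7954 224.3326]
brass centre [0.5072 0.1243] size [0.0334 0.0335] centroid 0.5078084457988291 0.12407691767371117 long-edge ang 103.79501 px [235.608  229.8426]
blue centre [0.543  0.0078] size [0.0233 0.0233] centroid 0.542508384523115 0.008123433393800372 long-edge ang 145.42142 px [272.8527 216.2467]
red centre [ 0.4938 -0.0065] size [0.0162 0.0053] centroid 0.4936825616157174 -0.006589370025844751 long-edge ang 18.764648 px [277.7328 233.8345]
ring centre [0.5395 0.006 ] size [0.0675 0.0644] centroid 0.5400265882856172 0.006085620385507922 long-edge ang 45.280945 px [273.3677 218.4843]
well centre [0.5261 0.1285] size [0.0073 0.0269] centroid 0.5255142521682064 0.1285195238669235 long-edge ang 105.98983 px [234.2283 224.0288]
key centre [ 0.5011 -0.3571] size [0.0456 0.0133] centroid 0.5008163104597686 -0.3571046575483547 long-edge ang 15.647747 px [392.0869 229.9623]
stand centre [ 0.4973 -0.3519] size [0.0633 0.0714] centroid 0.4975572289683932 -0.3517624091648176 long-edge ang 106.86864 px [387.5446 232.9796]
side key bbox [313.9375 274.0625] [329.6875 284.6875]
```

View pics/mm.png

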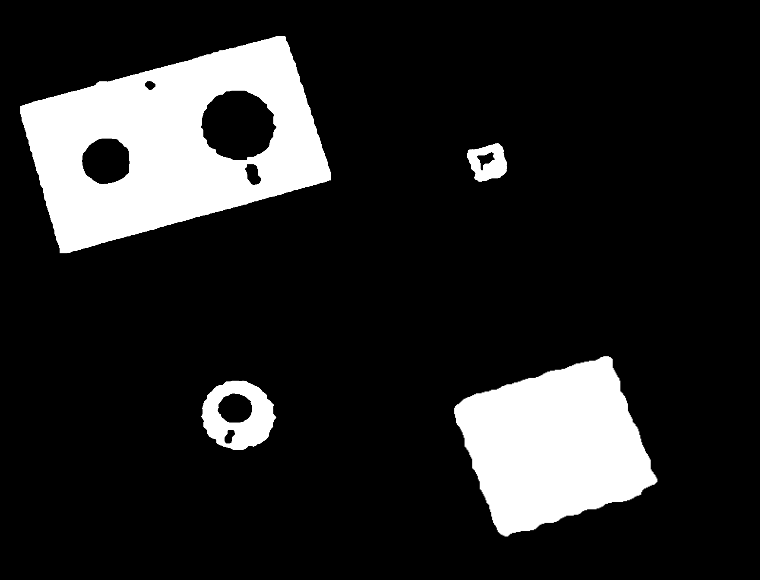

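Run:
```python
from h import *
def barproj(c,yaw,z0,z1):
    R=np.array([[np.cos(yaw),-np.sin(yaw)],[np.sin(yaw),np.cos(yaw)]])
    pts=[np.r_[np.array(c)+R@[sx*.024,sy*.008],z] for sx in(-1,1) for sy in(-1,1) for z in(z0,z1)]
    q=np.array([proj("side",p) for p in pts]); return q.min(0),q.max(0)
print(barproj((.501,-.357),np.radians(15.6),.064,.09))
print(tri(("top",392.09,229.96),("side",321.8,279.4)))
print("pot",plane("top",436,237,.08))
for y in (105.6,-74.4):
    for p in ((.501,-.357,.2),(.501,-.357,.061)): print(y,ctrl.ik(p,ori(np.radians(y))))
    for p in ((.508,.1237,.15),(.5078,.1237,.09)): print(y,ctrl.ik(p,ori(np.radians(y))), ctrl.ik(p,ori(np.radians(y-140))))
```

```text
(array([310.7223, 272.2209]), array([330.0697, 292.9613]))
(array([ 0.503 , -0.358 ,  0.0866]), np.float64(0.0016875202319795084))
pot [ 0.4803 -0.4928  0.08  ]
105.6 [ -41.0324   28.2323   79.5634   -0.       72.2043 -146.6324]
105.6 [ -41.0324   37.5546   87.2152   -0.       55.2302 -146.6324]
105.6 [  7.1399  24.5651  95.9429  -0.      59.492  -98.4601] [ 7.1399 24.5651 95.9429 -0.     59.492  41.5399]
105.6 [  7.1427  29.5343  99.3775  -0.      51.0882 -98.4573] [ 7.1427 29.5343 99.3775 -0.     51.0882 41.5427]
-74.4 [-41.0324  28.2323  79.5634  -0.      72.2043  33.3676]
-74.4 [-41.0324  37.5546  87.2152  -0.      55.2302  33.3676]
-74.4 [ 7.1399 24.5651 95.9429 -0.     59.492  81.5399] [   7.1399   24.5651   95.9429   -0.       59.492  -138.4601]
-74.4 [ 7.1427 29.5343 99.3775 -0.     51.0882 81.5427] [   7.1427   29.5343   99.3775   -0.       51.0882 -138.4573]
```

Run:
```python
from h import *
O=ori(np.radians(105.6))
ctrl.goto((.501,-.357,.17),O); ctrl.command_gripper(.55)
print(ctrl.current_q(),ctrl.current_tool_pos(),ctrl.current_t())
print(ctrl.move_l((.501,-.357,.061),vel=.1,contact_N=6),ctrl.current_tool_pos(),ctrl.current_contact_force())
cv2.imwrite("pics/side1.png",ctrl.read_camera("side"));cv2.imwrite("pics/top1.png",ctrl.read_camera("top"))
print(ctrl.current_t())
b=cv2.imread("pics/side1.png")[200:340,230:400];cv2.imwrite("pics/s2.png",cv2.resize(b,None,fx=4,fy=4,interpolation=cv2.INTER_CUBIC))
```

```text
[ -41.0298   29.9699   81.594    -0.0004   68.4355 -146.6325] [ 0.501 -0.357  0.17 ] 3.075
False [ 0.5013 -0.3573  0.0616] [ 0.6495 -0.1529 -0.9094]
4.4167
```

View pics/s2.png

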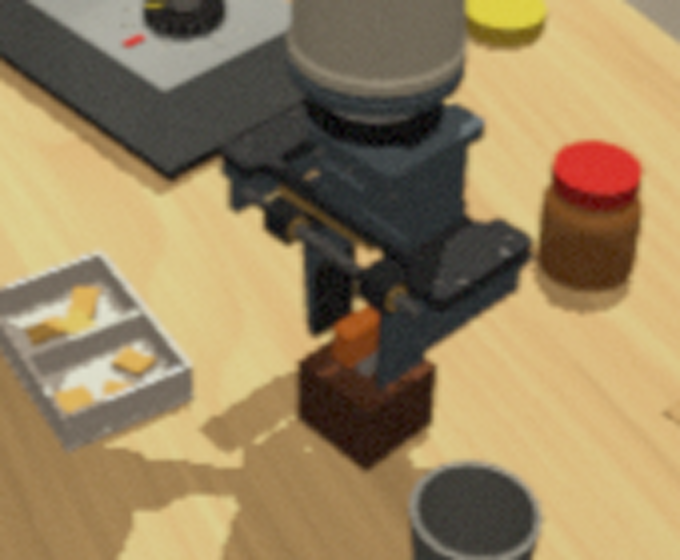

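Fingers straddle the orange bar as intended (bar at about 355,335 in the crop, fingers either side). Close and lift.

Run:
```python
from h import *
ctrl.command_gripper(0.0)
print(ctrl.current_grip_width()*91,ctrl.current_tool_pos(),ctrl.current_contact_force())
p=ctrl.current_tool_pos()
print(ctrl.move_l((p[0],p[1],.16),vel=.08),ctrl.current_contact_force(),ctrl.current_grip_width()*91)
cv2.imwrite("pics/side2.png",ctrl.read_camera("side"))
ctrl.goto((.5078,.1237,.19),ori(np.radians(103.8)))
ctrl.sleep(.2)
cv2.imwrite("pics/side3.png",ctrl.read_camera("side"));cv2.imwrite("pics/top3.png",ctrl.read_camera("top"))
print(ctrl.current_t(),ctrl.current_tool_pos(),ctrl.current_grip_width()*91,ctrl.current_contact_force())
for f,(x,y) in {"side2":(230,200),"side3":(180,120)}.items():
  b=cv2.imread(f"pics/{f}.png")[y:y+140,x:x+180];cv2.imwrite(f"pics/{f}c.png",cv2.resize(b,None,fx=4,fy=4,interpolation=cv2.INTER_CUBIC))
```

```text
15.804521631603501 [ 0.5011 -0.3572  0.061 ] [ 0.5725 -1.9417 -1.2188]
False [ 0.1329 -0.0201 -0.0879] 15.81835335657568
8.5333 [0.5079 0.1233 0.1899] 16.112032376471273 [ 0.0944  0.2288 -0.657 ]
```

View pics/side3c.png

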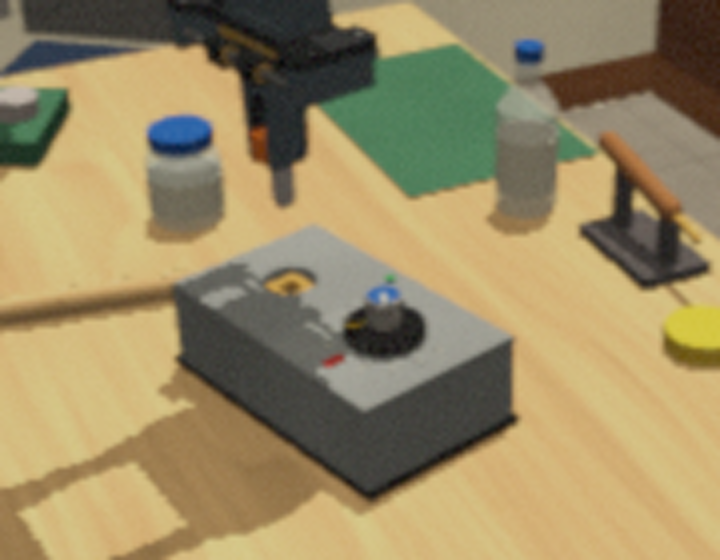

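View pics/side2c.png

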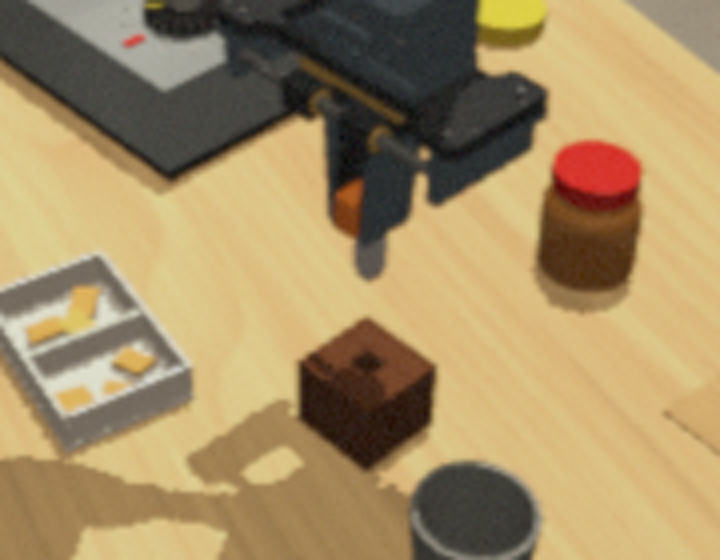

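View pics/top3.png

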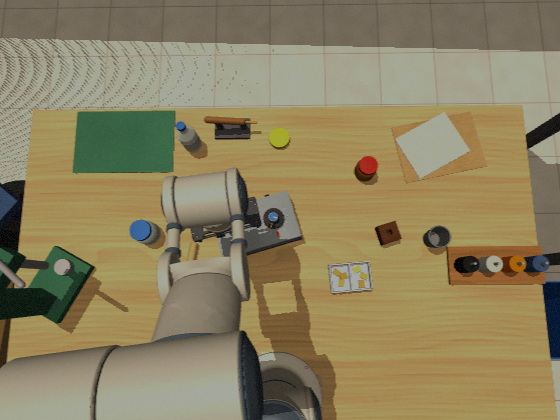

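Run:
```python
from h import *
print("tip proj",proj("side",(.5079,.1233,.149)),"obs ~250.7,170.7")
print("stand hole side",plane("side",321.8,289.8,.05)," hole top:")
im=cv2.imread("pics/top3.png");s=cv2.imread("pics/side3.png")
cv2.imwrite("pics/t4.png",cv2.resize(im[215:250,365:415],None,fx=10,fy=10,interpolation=cv2.INTER_CUBIC))
b=s[160:250,215:315];cv2.imwrite("pics/s4.png",cv2.resize(b,None,fx=8,fy=8-2,interpolation=cv2.INTER_CUBIC))
# pixel cast of brass in side
x0,y0=240,180;I=cv2.resize(s[y0:y0+25,x0:x0+30],None,fx=8,fy=8,interpolation=cv2.INTER_CUBIC);H=cv2.cvtColor(I,cv2.COLOR_BGR2HSV)
m=((H[...,0]>12)&(H[...,0]<35)&(H[...,1]>90)).astype(np.uint8)*255
cs=max(cv2.findContours(m,cv2.RETR_EXTERNAL,cv2.CHAIN_APPROX_NONE)[0],key=cv2.contourArea)[:,0]
c=(cs+.5)/8-.5+[x0,y0];w=np.array([plane("side",u,v,.074)[:2] for u,v in c],np.float32);print("brass side",cv2.minAreaRect(w),c.min(0),c.max(0))
cv2.imwrite("pics/s5.png",cv2.resize(np.hstack([I,cv2.cvtColor(m,cv2.COLOR_GRAY2BGR)]),None,fx=1.6,fy=1.6))
```

```text
tip proj [249.7418 171.5441] obs ~250.7,170.7
stand hole side [ 0.5063 -0.3561  0.05  ]  hole top:
brass side ((0.512313723564148, 0.12966683506965637), (0.0378379262983799, 0.03537263721227646), 15.020965576171875) [245.6875 187.1875] [257.8125 193.3125]
```

View pics/t4.png

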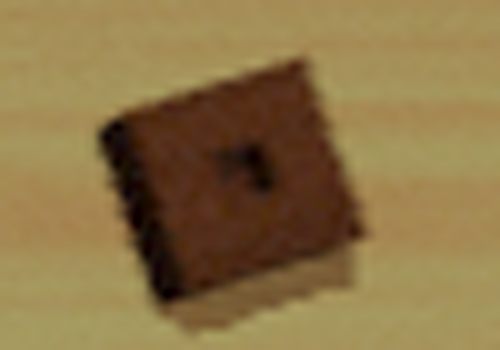

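View pics/s4.png

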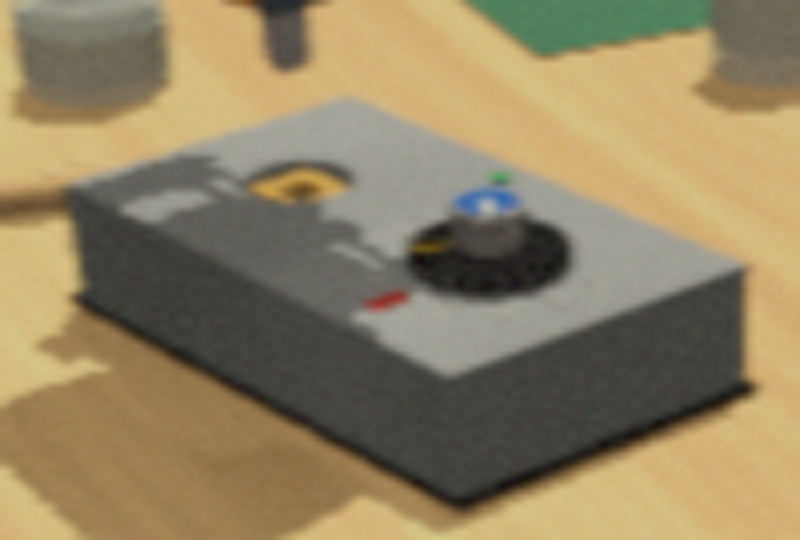

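View pics/s5.png

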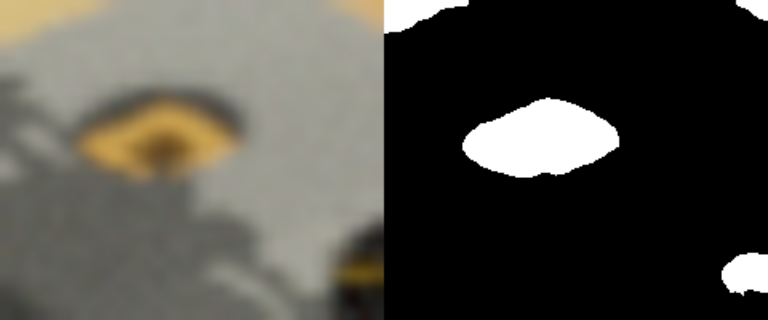

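Run:
```python
from h import *
print("stand top",plane("top",388.7,232.3,.05),"hole",plane("top",389,231.3,.05))
print("side socket raw",plane("side",252.2,191.1,.074),"corr",plane("side",251.2,191.9,.074))
# panel corners in side s4: far(350,97) right(747,268) near(450,378) left(70,188)
for n,(x,y) in dict(far=(350,97),right=(747,268),near=(450,378),left=(70,188)).items():
    u,v=215+x/8-.5,160+y/6-.5; print(n,plane("side",u-1,v+.8,.08))
for n,(x,y) in dict(far=(40,232),right=(580,75),near=(680,393),left=(130,555)).items():
    u,v=205+x/7-.5,180+y/7-.5; print(n,plane("top",u,v,.08))
```

```text
stand top [ 0.4997 -0.3558  0.05  ] hole [ 0.5028 -0.3569  0.05  ]
side socket raw [0.5123 0.1255 0.074 ] corr [0.5075 0.1221 0.074 ]
far [0.5612 0.2021 0.08  ]
right [ 0.63   -0.0396  0.08  ]
near [ 0.488  -0.0796  0.08  ]
left [0.4193 0.157  0.08  ]
far [0.5618 0.2038 0.08  ]
right [ 0.6314 -0.0373  0.08  ]
near [ 0.4875 -0.0803  0.08  ]
left [0.4182 0.1608 0.08  ]
```

Run:
```python
from h import *
O=ori(np.radians(103.8))
ctrl.move_l((.5075,.1225,.125),vel=.1,ori=O)
f0=ctrl.current_contact_force()
h=ctrl.move_l((.5075,.1225,.093),vel=.025,contact_N=6)
print(h,ctrl.current_tool_pos(),ctrl.current_contact_force()-np.array(f0),ctrl.current_wrist_torque(),ctrl.current_grip_width()*91,ctrl.current_t())
b=ctrl.read_camera("side");cv2.imwrite("pics/side4.png",cv2.resize(b[130:240,200:330],None,fx=5,fy=5,interpolation=cv2.INTER_CUBIC))
```

```text
True [0.5079 0.1228 0.0944] [ 0.9     0.0686 -0.1538] [ 0.3094 -0.4101  0.0226] 16.15363642291487 10.4583
```

View pics/side4.png

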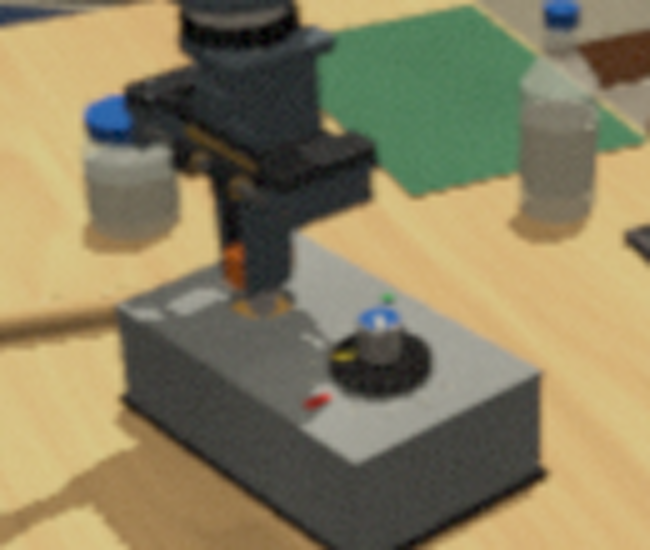

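Run:
```python
from h import *
ctrl.command_gripper(.5); ctrl.sleep(.5)
print(ctrl.current_t(),ctrl.current_tool_pos(),ctrl.current_contact_force(),ctrl.current_grip_width()*91)
b=ctrl.read_camera("side");cv2.imwrite("pics/side5r.png",b);cv2.imwrite("pics/side5.png",cv2.resize(b[130:240,200:330],None,fx=5,fy=5,interpolation=cv2.INTER_CUBIC))
```

```text
11.6417 [0.508  0.1229 0.0946] [-0.446  -0.0201 -0.4882] 45.6105597766101
```

View pics/side5.png

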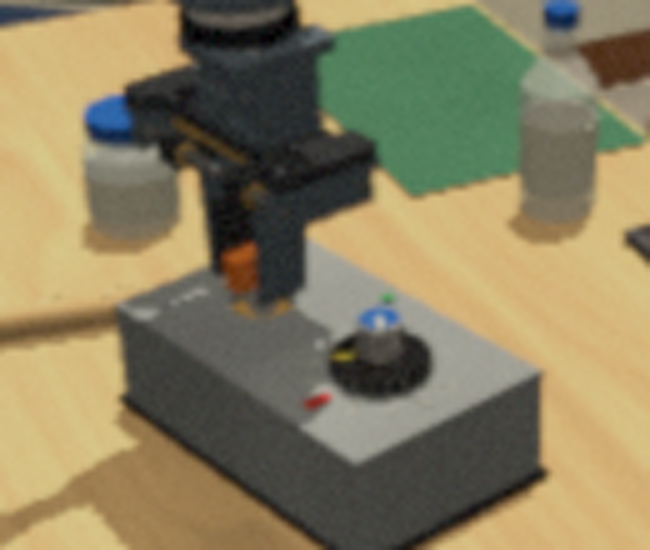

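Run:
```python
from h import *
ctrl.move_l((.508,.1229,.19),vel=.15); 
b=ctrl.read_camera("side");cv2.imwrite("pics/side6r.png",b);cv2.imwrite("pics/side6.png",cv2.resize(b[150:225,215:305],None,fx=8,fy=8,interpolation=cv2.INTER_CUBIC))
# expected bar corners if home and yaw 14.8
c=np.array([.508,.1225]);y=np.radians(14.5);R=np.array([[np.cos(y),-np.sin(y)],[np.sin(y),np.cos(y)]])
for z in (.094,.120):
  for s in ((-1,-1),(1,-1),(1,1),(-1,1)):
    q=proj("side",np.r_[c+R@(np.array(s)*[.024,.008]),z])+[1,-.8]; print(z,s,(q-[215,150])*8+4)
print(ctrl.current_t())
```

```text
0.094 (-1, -1) [262.5945 316.9622]
0.094 (1, -1) [358.2265 278.1733]
0.094 (1, 1) [335.3803 263.8232]
0.094 (-1, 1) [240.0781 302.038 ]
0.12 (-1, -1) [258.1283 260.7743]
0.12 (1, -1) [354.8631 222.6193]
0.12 (1, 1) [331.8015 208.5529]
0.12 (-1, 1) [235.4049 246.1382]
12.525
```

View pics/side6.png

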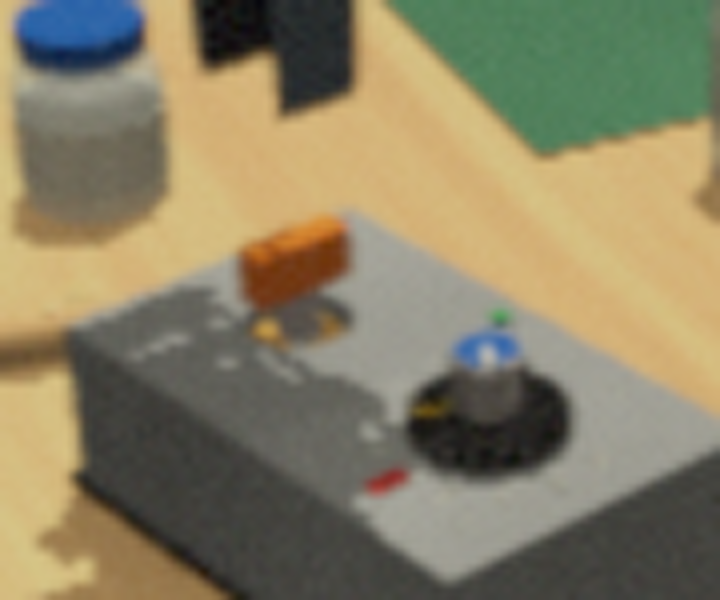

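Run:
```python
from h import *
y=103.8; p=(.508,.1228,.090)
print(ctrl.move_l(p,vel=.12,ori=ori(np.radians(y)),contact_N=8))
ctrl.command_gripper(0.0)
print(ctrl.current_grip_width()*91,ctrl.current_tool_pos(),ctrl.current_contact_force(),ctrl.current_wrist_torque(),ctrl.current_t())
for d in (25,50,75,100):
    ctrl.goto(p,ori(np.radians(y-d)))
    print(d,ctrl.current_tool_pos(),ctrl.current_contact_force(),ctrl.current_wrist_torque(),ctrl.current_grip_width()*91,ctrl.current_q()[5],ctrl.current_t())
b=ctrl.read_camera("side");cv2.imwrite("pics/side7.png",cv2.resize(b[130:240,200:330],None,fx=5,fy=5,interpolation=cv2.INTER_CUBIC))
```

```text
False
15.623383665816387 [0.5081 0.1228 0.0901] [-0.6074  0.2205  3.3131] [ 0.1221 -0.0842  0.0393] 14.0667
25 [0.5081 0.1237 0.0901] [-0.9022  8.794   2.8219] [1.9138 0.0688 0.0963] 15.848771656319391 -71.72919108554052 14.575
50 [0.5085 0.1243 0.0902] [ 0.8091 15.1272  0.639 ] [ 3.4269 -0.2489  0.058 ] 16.095885974758605 -46.73078896811857 15.0833
75 [0.5092 0.1244 0.0903] [ 2.5418 16.1781  0.3322] [ 3.3284 -0.8528  0.044 ] 15.764035434660627 -21.727927171530375 15.5917
100 [0.5097 0.1242 0.0904] [ 5.0521 12.7069 -0.7183] [ 2.7392 -1.2986  0.0444] 16.056434182229566 3.2711488557664645 16.1
```

View pics/side7.png

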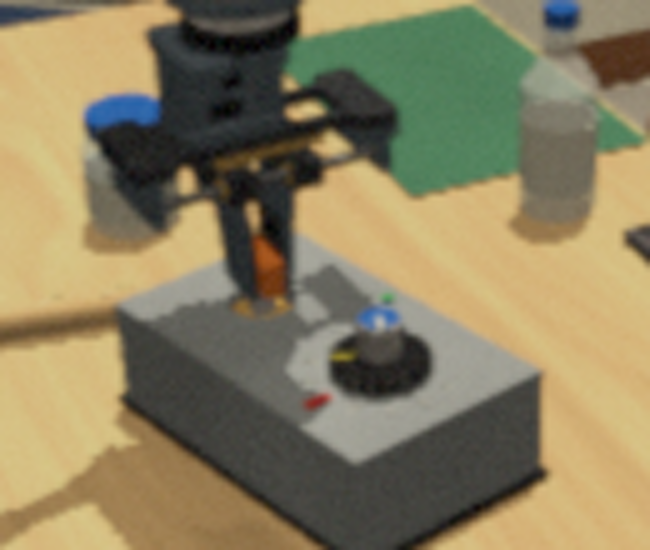

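Run:
```python
from h import *
y=103.8; p=(.5092,.1240,.090)
for d in (105,115,122,127,131,134,137,139,141,143,145,147):
    ctrl.goto(p,ori(np.radians(y-d)));ctrl.sleep(.15)
    R=np.array(ctrl.current_eef_rot()); t=ctrl.current_wrist_torque()
    print(d,"act",y-np.degrees(np.arctan2(R[1,0],R[0,0])),ctrl.current_tool_pos(),ctrl.current_contact_force(),t,ctrl.current_grip_width()*91)
    if abs(t[2])>.35: break
print(ctrl.current_t())
b=ctrl.read_camera("side");cv2.imwrite("pics/side8.png",cv2.resize(b[130:240,200:330],None,fx=5,fy=5,interpolation=cv2.INTER_CUBIC))
```

```text
105 act 105.02075297268046 [0.5102 0.1247 0.0903] [3.6488 6.2725 1.8829] [ 1.3725 -0.6756  0.0446] 15.782108788484528
115 act 115.01986671688812 [0.5103 0.1247 0.0903] [3.6671 6.3802 0.5696] [ 1.3281 -0.7397  0.007 ] 15.840025621888143
122 act 122.02208584544687 [0.5103 0.1247 0.0904] [4.2931 5.8571 1.733 ] [ 1.3141 -0.732   0.0095] 15.623185791539111
127 act 127.02273192346756 [0.5104 0.1247 0.0904] [3.3927 5.4688 0.1243] [ 1.3073 -0.8012  0.0424] 15.567700970021003
131 act 131.01856746641707 [0.5104 0.1247 0.0904] [3.2394 6.1081 1.2759] [ 1.2192 -0.8453 -0.0581] 15.949721186073434
134 act 134.02134710607214 [0.5105 0.1247 0.0904] [4.7563 5.9546 0.3598] [ 1.1899 -0.8873  0.055 ] 15.848312799119554
137 act 137.02214018971566 [0.5105 0.1247 0.0904] [4.8161 5.39   0.8413] [ 1.1661 -0.9701  0.0054] 15.939332887421047
139 act 139.01923046429428 [0.5105 0.1246 0.0904] [4.2691 6.8633 0.9197] [ 1.2031 -0.9759  0.0084] 15.889438004778386
141 act 141.018676626535 [0.5106 0.1246 0.0904] [5.1314 5.8936 0.2781] [ 1.1152 -1.0149  0.0261] 15.885457438032953
143 act 143.0149480844396 [0.5108 0.1246 0.0904] [ 5.1718  6.1755 -0.7112] [ 1.1134 -1.2535  0.0756] 15.62870744461846
145 act 145.00414014384887 [0.5109 0.1246 0.0904] [ 5.5709  6.0027 -0.4149] [ 1.133  -1.2902  0.2205] 15.66156255544276
147 act 146.98930875112524 [0.5109 0.1246 0.0904] [ 7.1263  5.4202 -1.0668] [ 1.1658 -1.2797  0.491 ] 15.765732654813654
20.9917
```

View pics/side8.png

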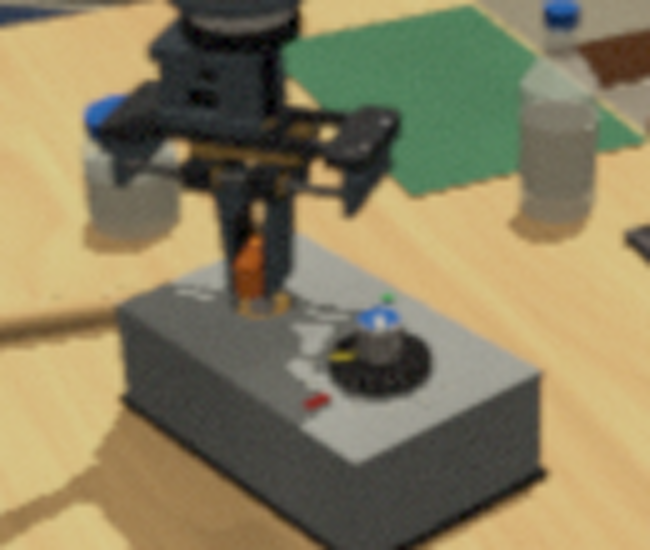

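Run:
```python
from h import *
ctrl.command_gripper(.5)
p=ctrl.current_tool_pos();ctrl.move_l((p[0],p[1],.19),vel=.15)
ctrl.goto((.5,-.22,.25),ori(np.radians(40)))
a=ctrl.read_camera("top");b=ctrl.read_camera("side");print(ctrl.current_t(),ctrl.current_q())
cv2.imwrite("pics/top9r.png",a);cv2.imwrite("pics/side9r.png",b)
cv2.imwrite("pics/top9.png",cv2.resize(a[180:265,205:315],None,fx=7,fy=7,interpolation=cv2.INTER_CUBIC))
cv2.imwrite("pics/side9.png",cv2.resize(b[150:240,215:325],None,fx=6,fy=6,interpolation=cv2.INTER_CUBIC))
```

```text
24.4833 [-29.9691  19.9221  85.3837   0.002   74.7118 -69.9814]
```

View pics/top9.png

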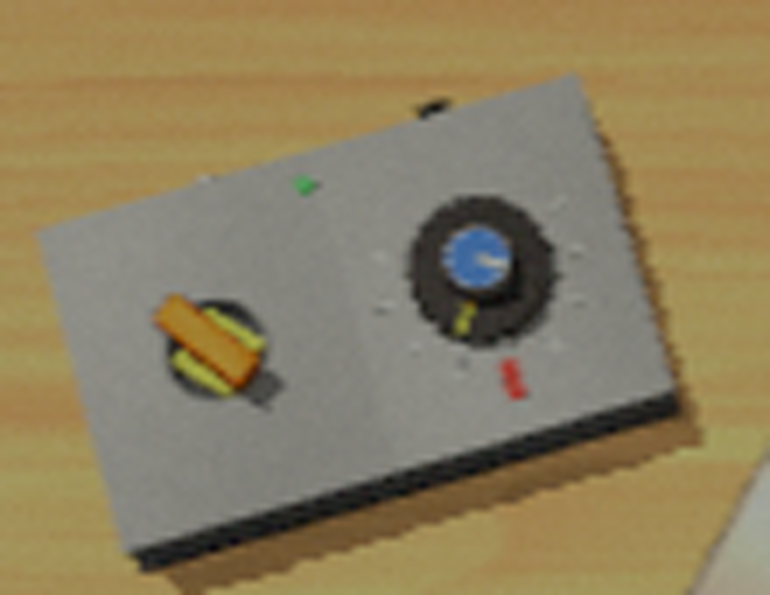

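View pics/side9.png

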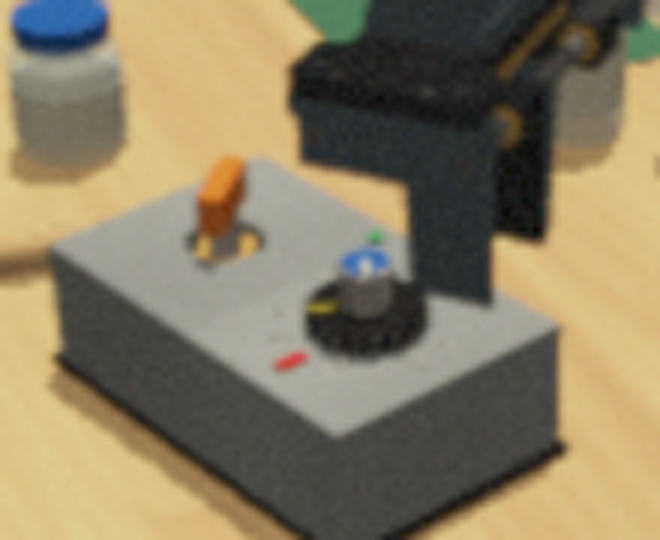

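```bash
cat > knob.py <<'E'
from h import *
import sys
def knob(f):
    a=cv2.imread(f); x0,y0,s=262,205,12
    I=cv2.resize(a[y0:y0+24,x0:x0+24],None,fx=s,fy=s,interpolation=cv2.INTER_CUBIC).astype(float)
    m=((I[...,0]-I[...,2])>25).astype(np.uint8)*255   # blue cap
    c=max(cv2.findContours(m,cv2.RETR_EXTERNAL,cv2.CHAIN_APPROX_NONE)[0],key=cv2.contourArea)
    h=cv2.convexHull(c); (cx,cy),r=cv2.minEnclosingCircle(h); el=cv2.fitEllipse(h)
    k=np.zeros_like(m);cv2.circle(k,(int(cx),int(cy)),int(r)+3,255,-1)
    red=I[...,2]*(k>0); w=np.clip(red-115,0,None); Y,X=np.mgrid[:w.shape[0],:w.shape[1]]
    wx,wy=(w*X).sum()/w.sum(),(w*Y).sum()/w.sum()
    f2=lambda u,v:plane("top",(u+.5)/s-.5+x0,(v+.5)/s-.5+y0,.119)[:2]
    C=f2(cx,cy);E=f2(*el[0]);W=f2(wx,wy);d=W-E
    ang=np.degrees(np.arctan2(d[1],d[0]))%360
    print("circle",C,"ell",E,"r",r/s*3,"white",W,"dist",np.linalg.norm(d),"ang",ang,"heat est",2-np.radians(ang-196))
    # yellow
    H=cv2.cvtColor(np.clip(I,0,255).astype(np.uint8),cv2.COLOR_BGR2HSV)
    return I
I=knob(sys.argv[1]); cv2.imwrite("pics/k.png",I)
H=cv2.cvtColor(cv2.imread(sys.argv[1]),cv2.COLOR_BGR2HSV)[215:235,262:282]
m=(H[...,0]>20)&(H[...,0]<38)&(H[...,1]>110); Y,X=np.nonzero(m); print("yellow px",len(X),X.mean()+262,Y.mean()+215)
E
python3 knob.py pics/top0.png; python3 knob.py pics/top9r.png
```

```text
circle [0.5419 0.0074] ell [0.5419 0.0072] r 14.453073501586914 white [0.5401 0.0005] dist 0.006992019148960573 ang 254.73242992825908 heat est 0.9749257200550221
yellow px 12 271.0 225.0
circle [0.5422 0.0074] ell [0.5419 0.0073] r 14.481154441833496 white [0.5401 0.0003] dist 0.0072868268337249464 ang 254.91454716850583 heat est 0.9717471745880706
yellow px 11 271.0 225.0[ WARN:0@0.677] global loadsave.cpp:1063 imwrite_ Unsupported depth image for selected encoder is fallbacked to CV_8U.
[ WARN:0@0.516] global loadsave.cpp:1063 imwrite_ Unsupported depth image for selected encoder is fallbacked to CV_8U.
```

View pics/k.png

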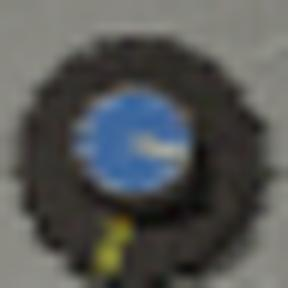

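Run:
```python
from h import *
xy=(.5427,.0066); O=ori(np.radians(60))
ctrl.goto((*xy,.19),O)
print(ctrl.move_l((*xy,.099),vel=.08,contact_N=5))
f0=np.array(ctrl.current_contact_force());print(ctrl.current_tool_pos(),ctrl.current_t())
b=ctrl.read_camera("side");cv2.imwrite("pics/side10.png",cv2.resize(b[130:250,215:345],None,fx=5,fy=5,interpolation=cv2.INTER_CUBIC))
```

```text
False
[0.543  0.0066 0.0995] 26.7083
```

View pics/side10.png

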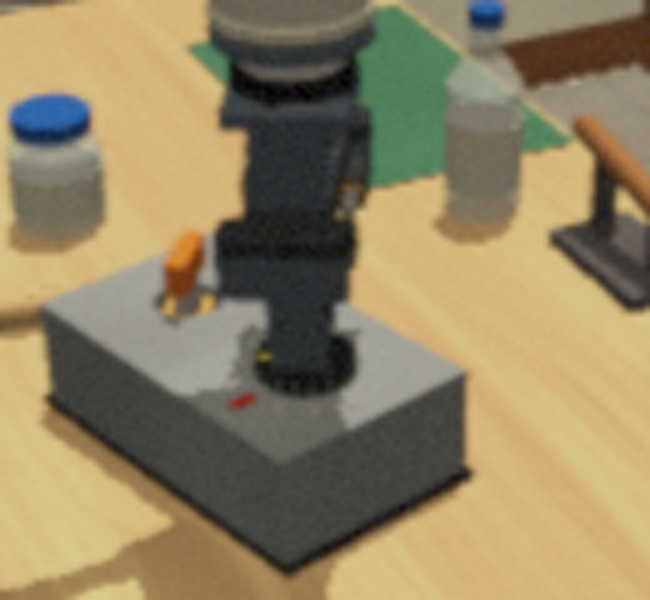

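```bash
python3 - <<'E'
from h import *
ctrl.command_gripper(0.0)
p=np.array(ctrl.current_tool_pos());print(ctrl.current_grip_width()*91,p,ctrl.current_contact_force())
c=(p[0],p[1],.099)
for d in (10,25,40,55,58.9):
    ctrl.goto(c,ori(np.radians(60-d)))
    print(d,ctrl.current_tool_pos(),ctrl.current_contact_force(),ctrl.current_wrist_torque(),ctrl.current_grip_width()*91)
ctrl.command_gripper(.5)
p=ctrl.current_tool_pos();ctrl.move_l((p[0],p[1],.19),vel=.12)
ctrl.goto((.5,-.22,.25),ori(np.radians(40)))
a=ctrl.read_camera("top");b=ctrl.read_camera("side");print(ctrl.current_t())
cv2.imwrite("pics/top11r.png",a);cv2.imwrite("pics/side11r.png",b)
cv2.imwrite("pics/top11.png",cv2.resize(a[180:265,205:315],None,fx=7,fy=7,interpolation=cv2.INTER_CUBIC))
E
python3 knob.py pics/top11r.png 2>/dev/null
```

```text
27.16902766342899 [0.5433 0.0073 0.0993] [2.8932 8.3422 1.4951]
10 [0.5435 0.0075 0.0993] [-0.8388  3.9439  5.1084] [ 0.6418 -0.0097  0.0255] 27.255474034607175
25 [0.5437 0.0076 0.0993] [0.5051 6.7456 4.6294] [ 1.0069 -0.2209 -0.0576] 27.193721325497012
40 [0.5439 0.0078 0.0993] [1.7159 6.6927 3.3207] [ 1.2059 -0.4512 -0.0116] 26.667592799336596
55 [0.5442 0.0078 0.0993] [3.4778 7.5765 1.5611] [ 1.4262 -0.5919 -0.0159] 27.318562746770734
58.9 [0.5443 0.0078 0.0993] [3.8326 6.9688 2.2401] [ 1.3756 -0.748   0.0314] 26.774798466309818
31.4
circle [0.5413 0.0073] ell [0.542  0.0073] r 14.410338401794434 white [0.5355 0.006 ] dist 0.006677506643208297 ang 190.58437769065765 heat est 2.094520440342483
yellow px 10 270.9 225.0
```

View pics/top11.png

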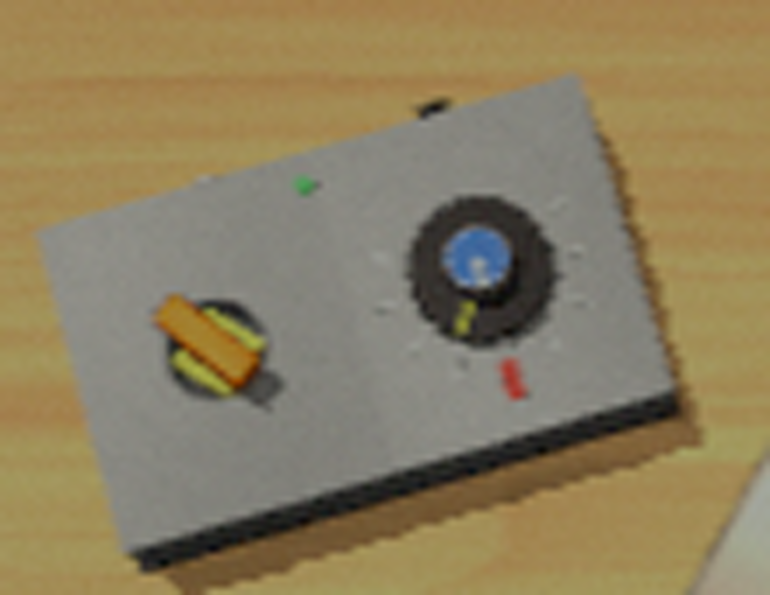

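```bash
python3 - <<'E'
from h import *
A=[];S=[]
for i in range(4): A.append(ctrl.read_camera("top").astype(float));S.append(ctrl.read_camera("side").astype(float))
a=np.mean(A,0).round().astype(np.uint8);b=np.mean(S,0).round().astype(np.uint8)
cv2.imwrite("pics/top12r.png",a);cv2.imwrite("pics/side12r.png",b)
f=lambda i,x,y,w,h:cv2.resize(i[y:y+h,x:x+w],(390,290),interpolation=cv2.INTER_CUBIC)
o=cv2.imread("pics/top9r.png");q=cv2.imread("pics/side9r.png")
cv2.imwrite("pics/cmp.png",np.vstack([np.hstack([f(o,262,206,24,18),f(a,262,206,24,18)]),np.hstack([f(q,264,186,24,18),f(b,264,186,24,18)])]))
def side(s):
    x0,y0,k=264,186,12
    I=cv2.resize(s[y0:y0+18,x0:x0+24],None,fx=k,fy=k,interpolation=cv2.INTER_CUBIC).astype(float)
    m=((I[...,0]-I[...,2])>25).astype(np.uint8)*255
    c=max(cv2.findContours(m,cv2.RETR_EXTERNAL,cv2.CHAIN_APPROX_NONE)[0],key=cv2.contourArea);h=cv2.convexHull(c)
    kk=np.zeros_like(m);cv2.fillPoly(kk,[h],255)
    w=np.clip(I[...,2]-140,0,None)*(kk>0);Y,X=np.mgrid[:w.shape[0],:w.shape[1]]
    W=np.array([(w*X).sum(),(w*Y).sum()])/w.sum();M=cv2.moments(h);C=np.array([M['m10'],M['m01']])/M['m00']
    g=lambda u:plane("side",(u[0]+.5)/k-.5+x0,(u[1]+.5)/k-.5+y0,.119)[:2]
    d=g(W)-g(C);print("side",g(C),d,np.degrees(np.arctan2(d[1],d[0]))%360)
side(q);side(b)
E
python3 knob.py pics/top12r.png 2>/dev/null
```

```text
side [0.5464 0.0098] [-0.0021 -0.0064] 252.09136136696335
side [0.547  0.0092] [-0.0093 -0.    ] 180.19107127314317
circle [0.5414 0.0071] ell [0.542  0.0072] r 14.396754264831543 white [0.5353 0.006 ] dist 0.006801133011458702 ang 189.76401477441874 heat est 2.1088384742921145
yellow px 10 270.9 225.0
```

View pics/cmp.png

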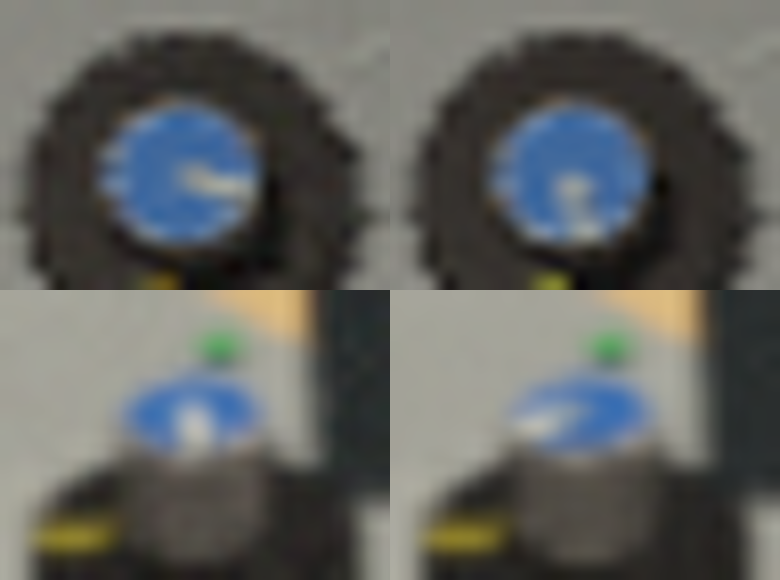

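Run:
```python
from h import *
c=np.array([.5435,.0065,.119])
def pca(s,x0,y0,w,h,cam,th,k=12):
    I=cv2.resize(s[y0:y0+h,x0:x0+w],None,fx=k,fy=k,interpolation=cv2.INTER_CUBIC).astype(float)
    m=((I[...,0]-I[...,2])>25).astype(np.uint8)*255
    hl=cv2.convexHull(max(cv2.findContours(m,cv2.RETR_EXTERNAL,cv2.CHAIN_APPROX_NONE)[0],key=cv2.contourArea))
    kk=np.zeros_like(m);cv2.fillPoly(kk,[hl],255);kk=cv2.erode(kk,np.ones((9,9)))
    g=((I[...,2]>th)&(kk>0)).astype(np.uint8)
    n,l,st,ce=cv2.connectedComponentsWithStats(g);i=1+np.argmax(st[1:,4])
    Y,X=np.nonzero(l==i); W=np.array([plane(cam,(u+.5)/k-.5+x0,(v+.5)/k-.5+y0,.119)[:2] for u,v in zip(X,Y)])
    vx,vy,px_,py_=cv2.fitLine(W.astype(np.float32),cv2.DIST_L2,0,.01,.001).ravel();print(cam,th,len(W),"axis ang",np.degrees(np.arctan2(vy,vx))%180)
for t,sd in (("top9r","side9r"),("top12r","side12r")):
    for th in(110,120,130):pca(cv2.imread(f"pics/{t}.png"),262,206,24,24,"top",th)
    for th in(120,140,):pca(cv2.imread(f"pics/{sd}.png"),264,186,24,18,"side",th)
for a in(180,185,190,195,200,205,252,258):
    e=c+.012*np.array([np.cos(np.radians(a)),np.sin(np.radians(a)),0]);print(a,(proj("side",e)-proj("side",c))*16.2,(proj("top",e)-proj("top",c))*16.2)
```

```text
top 110 794 axis ang 77.50595
top 120 631 axis ang 78.076195
top 130 475 axis ang 78.90194
side 120 729 axis ang 68.39167
side 140 500 axis ang 68.8109
top 110 855 axis ang 17.4419
top 120 582 axis ang 17.313835
top 130 183 axis ang 91.77245
side 120 679 axis ang 77.655594
side 140 316 axis ang 76.655045
180 [-58.3717  14.693 ] [ 0.064  63.7176]
185 [-55.9414  17.1984] [ 5.6941 63.4312]
190 [-53.0805  19.5754] [11.2808 62.6612]
195 [-49.8102  21.8055] [16.7813 61.4136]
200 [-46.155   23.8712] [22.1535 59.6979]
205 [-42.1428  25.7561] [27.3564 57.5274]
252 [ 6.4747 32.5271] [61.3939 19.1892]
258 [13.1038 31.827 ] [63.1253 12.7381]
```

Run:
```python
from h import *
print(ctrl.current_t(),ctrl.current_contact_force()); ctrl.sleep(.3); ctrl.sign_off()
```

```text
31.8 [ 0.4549 -0.0284  1.2558]
the job is handed in; nothing more can be done
```

The job is handed in at about 32 s robot time, with every step carried out; no verdict was reported.

- **Key:** I gripped it in the stand and lowered it about 20.6 mm into the socket by the tool height. I then let go, and the side view afterwards matched it standing fully home.
- **Lock:** I took hold of the key again and turned it about 147° clockwise. The wrist torque climbed from about 0.03 to 0.49 N m over the last few degrees, so it reached the stop. The top view afterwards shows the brass turned as expected (about 2.4 rad) with the key still in place.
- **Inner knob:** I turned it 58.9° clockwise without touching the outer ring.
    - My readings of its final angle disagree. A line fit in the top view gives about 1.98, the jaw turn added to the starting angle gives 1.95 to 2.0, and a centroid estimate gives about 2.10.
    - The side view is too coarse to settle it: a line-end reading by eye gave 185–195° and its own centroid and line fit were clearly off.
    - All the top-view and jaw readings are within the 0.15 rad allowed, but the centroid one is close to the edge.
- **Outer ring:** Its yellow line stayed at the same pixel before and after, (271, 225).
- **Other objects:** I did not measure the bystanders' positions at the end, but the arm never came near enough to touch one. The arm was clear of everything when I handed in, with a residual force reading of about 1.3 N in free air.

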